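Bring a filter carrier under the boom magnifier

TASK

Draw the filter carrier level out of the open side of the drying rack and set it down gently on the light pad, with the filter dish on the middle of the pad, and let go. Then swing the magnifier's boom round until the lens stands centred over the filter dish, and leave it there. Leave the bottle, the porcelain dish and the tube rack where they are.

Things in the scene. Friction and masses are not known exactly. Their poses are not given: they have to be found in the camera images.
- lens (a point): Centre of the boom magnifier's round lens, 112 mm across in a white ring head 140 mm across and 30 mm high, 200 mm above the bench, 260 mm from the fixed vertical post (22 mm across, 265 mm high, on a round base 180 mm across). The boom turns level about the post, friction-held: it stays where it is left. x axis: level, along the boom, from the lens to the post. It starts aside, to the robot's right (-y).
- boom_handle (a point): Centre of the magnifier's handle: a black level bar 22 mm across and 70 mm long that sticks out of the head in line with the boom, away from the post, 373 mm from the post's axis and 200 mm above the bench. Free all round; can be pinched from above across its width; about 1.5 N sideways swings the boom, on an arc about the post. x axis along the bar, pointing to the post.
- pad_centre (a point): Middle of the light pad's top face: flat plate 150 mm (its x) by 120 mm (its y), 10 mm thick, with a white lit panel, fixed to the bench. The middle lies 260 mm from the post's axis, so the lens can stand right over it; its x axis points to the post.
- rack: White two-tier drying rack, fixed, 112 mm deep (x), 80 mm wide (y), 70 mm high, closed on top, at both sides and behind, open at its front, which faces its own -x. Origin at the centre of its underside. Each bay is 72 mm wide; the upper bay's floor is 36 mm and its ceiling 64 mm above the bench. The carrier lies in the upper bay, the lower one is empty.
- filter_dish (a point): Centre of the filter dish fixed on the carrier: clear round dish 54 mm across and 8 mm high with a white filter, top 16 mm and this point 12 mm above the carrier's underside. The carrier is a grey plate 100 mm (x) by 64 mm (y) and 8 mm thick with the dish at its centre, all 0.11 kg; its handle points to its -x, out of the rack's open front. z up.
- carrier_handle (a point): Centre of the carrier's handle: a bar 62 mm long (x), 14 mm wide (y) and 30 mm high, from the carrier's underside up, standing out of the plate's front edge. This point is 80 mm from the dish's centre along the carrier's -x and 15 mm above the carrier's underside. x and y axes are the carrier's.
- amber_bottle: Bystander: amber bottle with black cap, 66 mm across, 125 mm high. Origin at the centre of its underside.
- porcelain_dish: Bystander: small white porcelain bowl, 76 mm across, 45 mm high. Origin at the centre of its underside.
- tube_rack: Bystander: white wire rack, 108 by 108 mm, with glass tubes up to 136 mm high. Origin at the centre of its underside.
There are look-alikes about, which are no part of the job. What is shaped like the rack but purple is not meant. There is more than one size of the part that bears filter_dish; the job needs the middle-sized.

How it is judged:
By the outcome, as a careful person would: the job done as asked, in the order asked, and still so for the second after the job is handed in, with the robot touching nothing.
It also fails if it takes over 72 s, if anything falls off the work surface, if the arm or the gripper's body presses on something with over 40 N, if the wrist force passes 120 N, or if a joint passes its speed limit or range.

ROBOT

A 7-joint arm with a two-finger parallel gripper is mounted at the origin on the work surface. World frame = base frame: x ahead of the robot, y to its left, z up, the work surface at z = 0. Lengths are in m, angles in rad, forces in N, time in s.
With the tool pointing down it reaches from about 0.425 to 0.8 m from the base axis. Payload 8.3 kg.
Tool frame: the origin (TCP) lies on the centre line of the jaws, within the pads' length; the fingertips stand 22 mm ahead of it and the grasp point (between the pads) lies 3 mm ahead of it (env.tip_reach is the z of the fingertips in the tool frame, in m); z points along the fingers, y is the line along which they close (so a half turn about z gives the same grasp; the last joint's range is limited). The gripper opens to 85 mm and grips with 20 to 120 N. Pads are 22 mm wide; open, the fingers measure 114 mm over their backs; the gripper's body (76 mm by 85 mm) begins 54 mm behind the grasp point. The pads swing forward as they close: fully open they stand 13 mm farther back than shut.
Start: joints at [-1.298, 0.383, 0.016, 1.37, -0.006, 1.388, -0.046], TCP at [0.206, 0.59, 0.253] pointing down, gripper open.
Joint ranges: [-2.95, 2.95], [-0.25, 2.06], [-1.52, 1.56], [0.18, 2.33], [-1.44, 4.58], [0.02, 2.06], [-3.01, 3.01]. Speed limits (rad/s): [2.39, 2.39, 3.01, 3.01, 3.14, 3.14, 3.14].

INTERFACE

Orientations are given as a 3x3 rotation matrix whose columns are the frame's x, y, z axes.
In Python, from workcell import env gives the robot as it stands.
- The arm moves only by the tool carry_out, never from a script. Its argument "deltas" is a list of rows, each an object of numbers: "tx", "ty", "tz": the shift along the tool's x, y, z in m; "yaw": the turn about the tool's z in degrees; "hand": the opening, from -1 (shut) to 1 (fully open). A call has 1 to 12 rows; each row is the pose to reach, as a shift and turn from the pose commanded when the call began, along the tool's axes at that moment; what a row does not reach only later rows make up. A row lasts 1/10 s, in which the tool goes at most 50 mm and 8.59 degrees, less where a joint would pass 70% of its speed; a pose out of reach is approached as far as the arm can. A call with a gripper value outside its range is refused whole. The fingers move at their own pace and stop on an object; "force" is the grip in N (left out, the last holds). Time passes only in rows, so rows that repeat a pose let the fingers close. It gives the time, the measured TCP pose, the force, the opening and the grip force at its end, in the units of the state.
- env.get_state(): the state, without advancing time (a new reading comes with each control period).
- env.grab_frame(name): name is "side" or "top" or "wrist"; returns the picture (400x640x3 uint8, blue, green, red); there is no depth.
- env.camera_model(name): a dict with "vertical_fov" (degrees; the focal length in pixels is half the picture's height over the tangent of half this angle, whatever the lens; pixels are square), "cx", "cy" (the principal point, pixels), "k1" (the pictures are not rectified: a ray, as slopes to the right and down, at radius r is drawn at 1 + k1 r^2 times it, then the intrinsics apply), "rvec" (rotation vector, rad) and "tvec" (3), from world to camera coordinates, as OpenCV has them. Camera axes: x right, y down, z forward; pixel columns grow to the right and rows downward; lengths in m; the calibration is good to about 2 mm. A picture is of the moment at which its call begins: read the wrist's pose just before it. camera_model takes no time and is no camera call; for the wrist camera it gives the pose at the moment of the call.
- env.job_done(): hands the job in; it is judged then, once.
The state is a dict: "clock": time; "joint_positions": joint angles; "dq": joint speeds; "tau": joint torques, N m; "tool_pos": TCP position; "orientation": TCP orientation; "force": force on the tool from outside, world axes, zero at the start; "wrist_torque": the same for the moment, N m; "width": finger opening in m; "gripper_force": force on a finger pad.
Only numpy, scipy, OpenCV 4.12 (cv2) and the standard library are available. Lean on these libraries where they do the work, as an engineer would, in place of code of your own. Each camera call takes 0.05 s, during which the arm holds its last target. There are 200 camera calls.

## Working session

There is one attempt and no reset: what is moved stays moved. The work goes in short steps, Python scripts to look and compute and a tool call to move; the robot and the scene stay as the last step left them, time stands still between calls to the robot, and variables do not carry over. Pictures are saved under pics/ and viewed, at most 10 in all, crops included, and the job is handed in when it is done.

Besides the shell and the picture viewer there is one more tool, called after "Call:" by a JSON object that holds its "op" and its "data", one argument or row to a line. carry_out: Moves the arm, as the interface text tells. Its arguments: {"type":"object","properties":{"deltas":{"type":"array"},"force":{"type":"number"}},"required":["deltas"]}

```bash
mkdir -p pics; cat > h.py <<'E'
import numpy as np, cv2
from workcell import env
def cam(n):
    m=env.camera_model(n); f=200/np.tan(np.radians(m["vertical_fov"])/2)
    R=cv2.Rodrigues(np.array(m["rvec"],float))[0]; t=np.array(m["tvec"],float)
    K=np.array([[f,0,m["cx"]],[0,f,m["cy"]],[0,0,1]]); return K,np.array([m["k1"],0,0,0,0.]),R,t
def ray(c,px):
    K,d,R,t=c
    # distortion: s*(1+k1 r^2) with undistorted r == OpenCV model
    u=cv2.undistortPointsIter(np.array([[px]],float),K,d,None,None,(3,100,1e-10))[0,0]
    return -R.T@t, R.T@np.array([u[0],u[1],1])
def onz(c,px,z):
    o,v=ray(c,px); return o+v*(z-o[2])/v[2]
def proj(c,P):
    K,d,R,t=c
    return cv2.projectPoints(np.array(P,float).reshape(-1,1,3),cv2.Rodrigues(R)[0],t,K,d)[0][:,0]
E
python3 - <<'E'
from h import *
for n in ("side","top","wrist"):
    cv2.imwrite(f"pics/{n}0.png",env.grab_frame(n)); c=cam(n); print(n,(-c[2].T@c[3]).round(3),c[0][0,0].round(1),c[1][0])
print(env.get_state())
E
```

```text
side [-0.094 -0.755  0.977] 399.2 -0.03043369991189885
top [ 0.304 -0.035  1.857] 483.6 -0.11131521296263547
wrist [0.135 0.615 0.374] 293.0 -0.0260752131670114
{'clock': 0.15, 'joint_positions': array([-1.29794014,  0.38408192,  0.0163334 ,  1.37091318, -0.00627322,
        1.3881674 , -0.04651065]), 'dq': array([ 0.00028208, -0.00157245,  0.00083315, -0.00457999, -0.00117756,
       -0.00035303, -0.00043601]), 'tau': array([ 2.80364686e-03, -6.28157401e+01,  8.45968500e-01, -3.72175670e+01,
        1.64480758e-02,  1.07936744e-02, -5.39991083e-05]), 'tool_pos': array([0.20575855, 0.58979158, 0.25248501]), 'orientation': array([[-9.44193422e-01,  3.29391185e-01, -4.78589314e-04],
       [ 3.29391532e-01,  9.44192319e-01, -1.44348017e-03],
       [-2.35892896e-05, -1.52056775e-03, -9.99998844e-01]]), 'force': array([-0.38997416,  0.08200628, -0.49709332]), 'wrist_torque': array([-0.00407796, -0.01830107, -0.01001328]), 'gripper_force': 0.0, 'width': 0.08514307646181586}
```

View pics/top0.png

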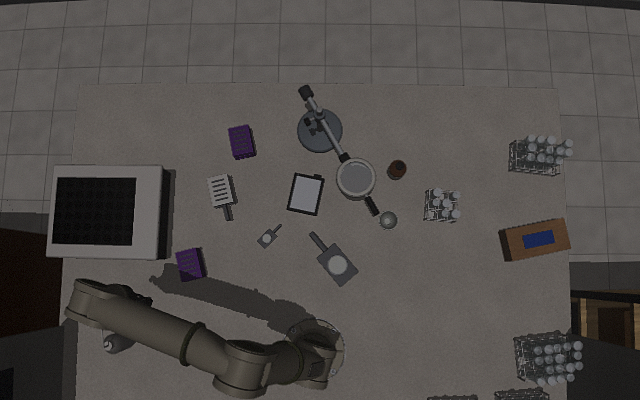

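View pics/side0.png

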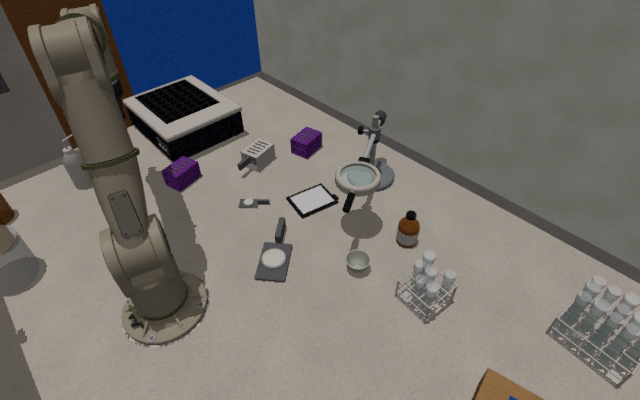

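The top view shows the white rack at about (221,190) with the carrier's handle at (228,213). The pad is at (306,194), the post at (320,130), the lens at (356,178) and the boom handle at (372,205). The loose small and large carriers, at (269,235) and (337,262), are decoys. I'll enlarge for precise readings.

```bash
python3 - <<'E'
from h import *
im=cv2.imread("pics/top0.png")
a=cv2.resize(im[160:235,190:340],None,fx=5.3,fy=5.3,interpolation=cv2.INTER_CUBIC)
a=cv2.convertScaleAbs(a,alpha=1.5)
cv2.imwrite("pics/c1.png",a)
s=cv2.imread("pics/side0.png")
b=cv2.resize(s[125:225,230:430],None,fx=4,fy=4,interpolation=cv2.INTER_CUBIC)
cv2.imwrite("pics/c2.png",cv2.convertScaleAbs(b,alpha=1.3))
c=cam("top")
for n,p,z in [("rack",(221,190),.07),("ch",(228,213),.05),("pad",(306,194),.01),("lens",(356,178),.2),("bh",(372,205),.2),("base",(320,130),.01)]: print(n,onz(c,p,z).round(3))
E
```

```text
rack [0.592 0.355 0.07 ]
ch [0.507 0.329 0.05 ]
pad [0.589 0.036 0.01 ]
lens [ 0.618 -0.144  0.2  ]
bh [ 0.524 -0.2    0.2  ]
base [ 0.846 -0.015  0.01 ]
```

View pics/c1.png

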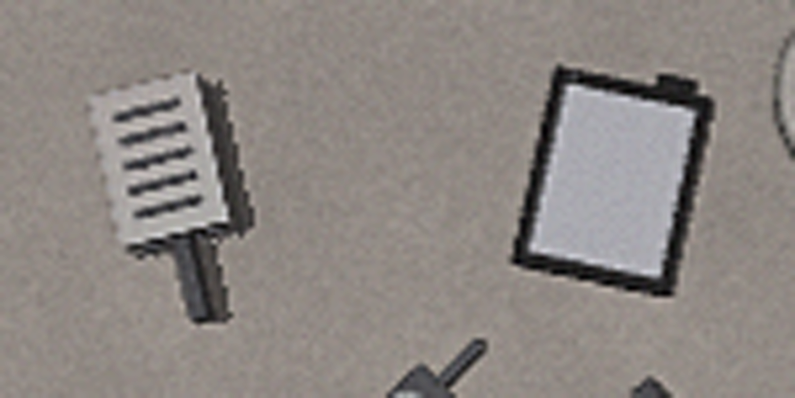

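View pics/c2.png

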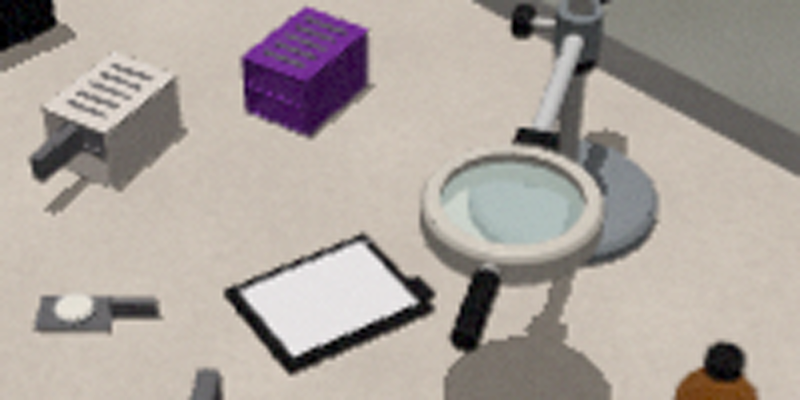

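The enlarged crops show these points. Pad corners in c1: (557,66), (713,100), (672,296), (514,263). Rack top: (92,97), (196,73), (235,226), (128,245). Carrier handle's top front end: about (192,321) to (213,320). The carrier is in the upper bay with its handle out.

```bash
python3 - <<'E'
from h import *
c=cam("top")
g=lambda p:((p[0]+.5)/5.3-.5+190,(p[1]+.5)/5.3-.5+160)
P=np.array([onz(c,g(p),.01) for p in [(557,66),(713,100),(672,296),(514,263)]])
R=np.array([onz(c,g(p),.07) for p in [(92,97),(196,73),(235,226),(128,245)]])
H=np.array([onz(c,g(p),.066) for p in [(175,240),(196,237),(213,320),(192,321)]])
for n,Q in (("pad",P),("rack",R),("hand",H)):
    d=(Q[0]+Q[1]-Q[2]-Q[3])/2; e=(Q[0]+Q[3]-Q[1]-Q[2])/2
    print(n,Q.mean(0).round(4),"len",np.linalg.norm(d).round(4),"wid",np.linalg.norm(e).round(4),"ang",np.degrees(np.arctan2(d[1],d[0])).round(1),np.degrees(np.arctan2(-e[0],e[1])).round(1))
    print(Q[:,:2].round(4).tolist())
pc=P.mean(0); d=(P[0]+P[1]-P[2]-P[3]); a=np.arctan2(d[1],d[0]); print("post",pc[:2]+.26*np.array([np.cos(a),np.sin(a)]))
he=(H[2]+H[3])/2; print("handle end",he)
# side camera check: pad corners
s=cam("side"); g2=lambda p:((p[0]+.5)/4-.5+230,(p[1]+.5)/4-.5+125)
S=np.array([onz(s,g2(p),.01) for p in [(365,235),(432,308),(292,372),(227,292)]]);print("side pad",S.mean(0).round(4),S[:,:2].round(4).tolist())
S=np.array([onz(s,g2(p),.07) for p in [(118,52),(180,75),(107,132),(43,107)]]);print("side rack",S.mean(0).round(4),S[:,:2].round(4).tolist())
S=np.array([onz(s,g2(p),.066) for p in [(30,158),(41,163)]]);print("side h end",S.mean(0).round(4))
E
```

```text
pad [0.5906 0.0386 0.01  ] len 0.1482 wid 0.1174 ang -11.0 -11.5
[[0.6755, 0.082], [0.6513, -0.033], [0.5065, -0.0049], [0.5293, 0.1103]]
rack [0.5927 0.3579 0.07  ] len 0.1127 wid 0.077 ang 16.3 12.2
[[0.6377, 0.411], [0.6558, 0.3365], [0.5458, 0.304], [0.5313, 0.38]]
hand [0.5079 0.3326 0.066 ] len 0.06 wid 0.015 ang 14.0 6.2
[[0.5359, 0.3473], [0.5382, 0.3324], [0.4793, 0.3179], [0.4783, 0.3329]]
post [ 0.84589528 -0.0108732 ]
handle end [0.4788062  0.32539575 0.066     ]
side pad [0.5888 0.034  0.01  ] [[0.6727, 0.0773], [0.6477, -0.0362], [0.5056, -0.0106], [0.5294, 0.1054]]
side rack [0.5949 0.3562 0.07  ] [[0.6393, 0.4071], [0.6594, 0.3311], [0.5509, 0.3051], [0.5299, 0.3814]]
side h end [0.4789 0.3205 0.066 ]
```

Call:
{"op": "carry_out", "data": {
  "deltas": [
    {"tx": -0.02,"ty": -0.008,"tz": 0,"yaw": -2},
    {"tx": -0.06,"ty": -0.023,"tz": 0.005,"yaw": -6},
    {"tx": -0.1,"ty": -0.039,"tz": 0.015,"yaw": -10},
    {"tx": -0.14,"ty": -0.055,"tz": 0.025,"yaw": -14},
    {"tx": -0.18,"ty": -0.07,"tz": 0.035,"yaw": -18},
    {"tx": -0.22,"ty": -0.086,"tz": 0.045,"yaw": -22},
    {"tx": -0.26,"ty": -0.102,"tz": 0.055,"yaw": -26},
    {"tx": -0.3,"ty": -0.117,"tz": 0.063,"yaw": -29},
    {"tx": -0.335,"ty": -0.131,"tz": 0.069,"yaw": -32},
    {"tx": -0.36,"ty": -0.141,"tz": 0.072,"yaw": -33.7},
    {"tx": -0.371,"ty": -0.145,"tz": 0.073,"yaw": -33.7},
    {"tx": -0.371,"ty": -0.145,"tz": 0.073,"yaw": -33.7}
  ]
}}

```text
validation failed for argument at $.de...
```

Call:
{"op": "carry_out", "data": {
  "deltas": [
    {"hand": 0},
    {"hand": 0},
    {"hand": 0}
  ]
}}

```text
validation failed for argument at $.de...
```

```bash
python3 - <<'E'
from h import *
s=env.get_state(); c=cam("wrist"); im=env.grab_frame("wrist")
print(s["clock"],s["tool_pos"],s["orientation"].round(3),s["width"],env.tip_reach,s["joint_positions"].round(2))
np.savez("w1.npz",K=c[0],d=c[1],R=c[2],t=c[3]); cv2.imwrite("pics/w1.png",im)
cv2.imwrite("pics/w1b.png",cv2.convertScaleAbs(im,alpha=1.5))
E
```

```text
0.15 [0.20575855 0.58979158 0.25248501] [[-0.944  0.329 -0.   ]
 [ 0.329  0.944 -0.001]
 [-0.    -0.002 -1.   ]] 0.08514307646181586 0.022 [-1.3   0.38  0.02  1.37 -0.01  1.39 -0.05]
```

View pics/w1b.png

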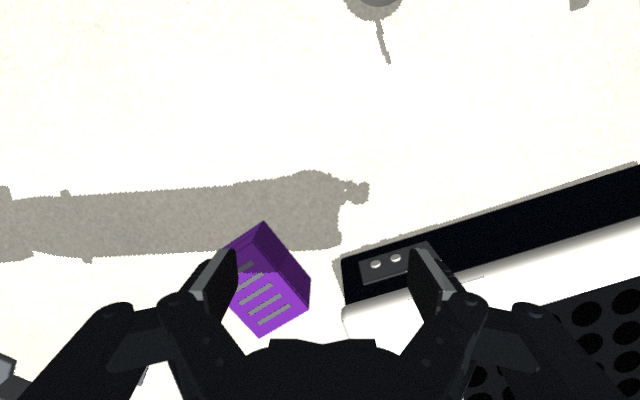

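The picture is of the start pose, looking at a purple decoy, because both move calls were refused. I'll retry with every key in each row.

Call:
{"op": "carry_out", "data": {
  "deltas": [
    {"tx": -0.02,"ty": -0.008,"tz": 0.0,"yaw": -2.0,"hand": 0.5}
  ]
}}

```text
clock: 0.3
tool_pos: [0.2188, 0.5774, 0.2525]
orientation: [[-0.957, 0.291, -0.002], [0.291, 0.957, -0.0], [0.002, -0.001, -1.0]]
force: [-0.3, 0.1, -0.3]
width: 0.0733
gripper_force: 0.0
```

Call:
{"op": "carry_out", "data": {
  "deltas": [
    {"tx": -0.03,"ty": -0.013,"tz": 0.0,"yaw": -3.0,"hand": 0.0},
    {"tx": -0.07,"ty": -0.03,"tz": 0.005,"yaw": -7.0,"hand": 0.0},
    {"tx": -0.11,"ty": -0.047,"tz": 0.015,"yaw": -11.0,"hand": 0.0},
    {"tx": -0.15,"ty": -0.064,"tz": 0.025,"yaw": -15.0,"hand": 0.0},
    {"tx": -0.19,"ty": -0.082,"tz": 0.035,"yaw": -19.0,"hand": 0.0},
    {"tx": -0.23,"ty": -0.099,"tz": 0.045,"yaw": -23.0,"hand": 0.0},
    {"tx": -0.27,"ty": -0.116,"tz": 0.055,"yaw": -27.0,"hand": 0.0},
    {"tx": -0.31,"ty": -0.133,"tz": 0.065,"yaw": -30.0,"hand": 0.0},
    {"tx": -0.335,"ty": -0.144,"tz": 0.07,"yaw": -31.7,"hand": 0.0},
    {"tx": -0.347,"ty": -0.149,"tz": 0.073,"yaw": -31.7,"hand": 0.0},
    {"tx": -0.347,"ty": -0.149,"tz": 0.073,"yaw": -31.7,"hand": 0.0},
    {"tx": -0.347,"ty": -0.149,"tz": 0.073,"yaw": -31.7,"hand": 0.0}
  ]
}}

```text
clock: 1.5
tool_pos: [0.5082, 0.3326, 0.1804]
orientation: [[-0.968, -0.251, -0.001], [-0.251, 0.968, 0.001], [0.001, 0.001, -1.0]]
force: [-0.6, 0.4, -0.3]
width: 0.0426
gripper_force: 0.0
```

```bash
python3 - <<'E'
from h import *
s=env.get_state(); c=cam("wrist"); im=env.grab_frame("wrist")
print(s["clock"],s["tool_pos"],s["orientation"].round(3),s["width"],env.tip_reach,s["joint_positions"].round(2))
np.savez("w1.npz",K=c[0],d=c[1],R=c[2],t=c[3]); cv2.imwrite("pics/w1.png",im)
E
```

```text
1.5 [0.50815526 0.33258076 0.1803889 ] [[-0.968 -0.251 -0.001]
 [-0.251  0.968  0.001]
 [ 0.001  0.001 -1.   ]] 0.04257074413004017 0.022 [-0.72  0.39  0.11  1.53 -0.05  1.22  1.23]
```

View pics/w1.png

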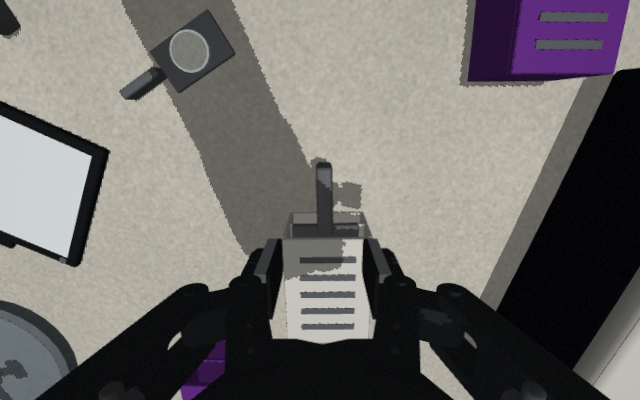

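The wrist view shows the carrier handle nearly vertical in the picture. Its top face runs from about (317–331, 164) to (317–333, 235), and the rack's front top edge runs from (283,238) to (368,238).

```bash
python3 - <<'E'
from h import *
w=np.load("w1.npz"); c=(w["K"],w["d"],w["R"],w["t"])
H=[onz(c,p,.066) for p in [(317,165),(331,165),(333,235),(318,235)]]
R=[onz(c,p,.07) for p in [(283,238),(368,238)]]
L=[onz(c,p,.07) for p in [(287,340),(370,340)]]
for n,Q in(("h",H),("rackfront",R),("rackback",L)):print(n,np.round(Q,4)[:,:2].tolist())
e=(H[0]+H[1])/2;b=(H[2]+H[3])/2;print(e,b,np.degrees(np.arctan2(*(b-e)[[1,0]])))
print(proj(c,[[0.509,0.331,.066]]))
E
```

```text
h [[0.4804, 0.3219], [0.4775, 0.3329], [0.5373, 0.3508], [0.5406, 0.338]]
rackfront [[0.5492, 0.3089], [0.5307, 0.3804]]
rackback [[0.6559, 0.336], [0.6356, 0.4151]]
[0.47897026 0.3274023  0.066     ] [0.53894029 0.34443413 0.066     ] 15.854845216451228
[[319.14483971 199.9652224 ]]
```

Call:
{"op": "carry_out", "data": {
  "deltas": [
    {"tx": 0.0,"ty": 0.0015,"tz": 0.02,"yaw": 0.0,"hand": 0.0},
    {"tx": 0.0,"ty": 0.0015,"tz": 0.045,"yaw": 0.0,"hand": 0.0},
    {"tx": 0.0,"ty": 0.0015,"tz": 0.07,"yaw": 0.0,"hand": 0.0},
    {"tx": 0.0,"ty": 0.0015,"tz": 0.09,"yaw": 0.0,"hand": 0.0},
    {"tx": 0.0,"ty": 0.0015,"tz": 0.105,"yaw": 0.0,"hand": 0.0},
    {"tx": 0.0,"ty": 0.0015,"tz": 0.115,"yaw": 0.0,"hand": 0.0},
    {"tx": 0.0,"ty": 0.0015,"tz": 0.118,"yaw": 0.0,"hand": 0.0},
    {"tx": 0.0,"ty": 0.0015,"tz": 0.118,"yaw": 0.0,"hand": 0.0},
    {"tx": 0.0,"ty": 0.0015,"tz": 0.118,"yaw": 0.0,"hand": 0.0}
  ],
  "force": 60
}}

```text
clock: 2.45
tool_pos: [0.5096, 0.3327, 0.0633]
orientation: [[-0.968, -0.25, 0.001], [-0.25, 0.968, 0.001], [-0.001, 0.001, -1.0]]
force: [-0.6, -1.2, -0.6]
width: 0.0424
gripper_force: 0.0
```

Call:
{"op": "carry_out", "data": {
  "deltas": [
    {"tx": 0.0,"ty": 0.0,"tz": 0.0,"yaw": 0.0,"hand": -0.4},
    {"tx": 0.0,"ty": 0.0,"tz": 0.0,"yaw": 0.0,"hand": -0.6},
    {"tx": 0.0,"ty": 0.0,"tz": 0.0,"yaw": 0.0,"hand": -0.7},
    {"tx": 0.0,"ty": 0.0,"tz": 0.0,"yaw": 0.0,"hand": -0.8},
    {"tx": 0.0,"ty": 0.0,"tz": 0.0,"yaw": 0.0,"hand": -1.0},
    {"tx": 0.0,"ty": 0.0,"tz": 0.0,"yaw": 0.0,"hand": -1.0},
    {"tx": 0.0,"ty": 0.0,"tz": 0.0,"yaw": 0.0,"hand": -1.0},
    {"tx": 0.0,"ty": 0.0,"tz": 0.0,"yaw": 0.0,"hand": -1.0}
  ]
}}

```text
clock: 3.25
tool_pos: [0.5093, 0.3331, 0.0629]
orientation: [[-0.968, -0.25, 0.001], [-0.25, 0.968, 0.001], [-0.001, 0.001, -1.0]]
force: [0.2, 3.6, 6.3]
width: 0.0131
gripper_force: 60.3
```

Call:
{"op": "carry_out", "data": {
  "deltas": [
    {"tx": 0.0,"ty": 0.0,"tz": -0.002,"yaw": 0.0,"hand": -1.0},
    {"tx": 0.0,"ty": 0.0,"tz": -0.004,"yaw": 0.0,"hand": -1.0},
    {"tx": 0.003,"ty": 0.0,"tz": -0.004,"yaw": 0.0,"hand": -1.0},
    {"tx": 0.01,"ty": 0.0,"tz": -0.004,"yaw": 0.0,"hand": -1.0},
    {"tx": 0.02,"ty": 0.0,"tz": -0.004,"yaw": 0.0,"hand": -1.0},
    {"tx": 0.03,"ty": 0.0,"tz": -0.004,"yaw": 0.0,"hand": -1.0},
    {"tx": 0.04,"ty": 0.0,"tz": -0.004,"yaw": 0.0,"hand": -1.0},
    {"tx": 0.05,"ty": 0.0,"tz": -0.004,"yaw": 0.0,"hand": -1.0},
    {"tx": 0.05,"ty": 0.0,"tz": -0.004,"yaw": 0.0,"hand": -1.0}
  ]
}}

```text
clock: 4.15
tool_pos: [0.4586, 0.3192, 0.0659]
orientation: [[-0.968, -0.25, -0.002], [-0.25, 0.968, -0.001], [0.003, -0.001, -1.0]]
force: [-3.2, 1.8, 0.4]
width: 0.0128
gripper_force: 59.8
```

Call:
{"op": "carry_out", "data": {
  "deltas": [
    {"tx": 0.005,"ty": 0.0,"tz": 0.0,"yaw": 0.0,"hand": -1.0},
    {"tx": 0.015,"ty": 0.0,"tz": 0.0,"yaw": 0.0,"hand": -1.0},
    {"tx": 0.025,"ty": 0.0,"tz": 0.0,"yaw": 0.0,"hand": -1.0},
    {"tx": 0.035,"ty": 0.0,"tz": 0.0,"yaw": 0.0,"hand": -1.0},
    {"tx": 0.045,"ty": 0.0,"tz": 0.0,"yaw": 0.0,"hand": -1.0},
    {"tx": 0.055,"ty": 0.0,"tz": 0.0,"yaw": 0.0,"hand": -1.0},
    {"tx": 0.065,"ty": 0.0,"tz": 0.0,"yaw": 0.0,"hand": -1.0},
    {"tx": 0.072,"ty": 0.0,"tz": 0.0,"yaw": 0.0,"hand": -1.0},
    {"tx": 0.075,"ty": 0.0,"tz": 0.0,"yaw": 0.0,"hand": -1.0},
    {"tx": 0.075,"ty": 0.0,"tz": 0.0,"yaw": 0.0,"hand": -1.0}
  ]
}}

```text
clock: 5.15
tool_pos: [0.3877, 0.3009, 0.0663]
orientation: [[-0.968, -0.25, -0.0], [-0.25, 0.968, -0.0], [0.0, -0.0, -1.0]]
force: [0.5, -0.2, -1.0]
width: 0.013
gripper_force: 59.5
```

```bash
python3 - <<'E'
from h import *
s=env.get_state(); c=cam("wrist"); im=env.grab_frame("wrist")
print(s["clock"],s["tool_pos"],s["orientation"].round(3),s["width"],s["force"],s["joint_positions"].round(2))
np.savez("w2.npz",K=c[0],d=c[1],R=c[2],t=c[3])
sd=cv2.resize(env.grab_frame("side")[100:260,180:380],(400,320),interpolation=cv2.INTER_CUBIC)
cv2.imwrite("pics/w2.png",np.hstack([cv2.resize(im,(400,250)).copy(),np.zeros((250,0,3),np.uint8)]) if 0 else np.vstack([sd,cv2.resize(im,(400,250))]))
E
```

```text
5.15 [0.38766685 0.30093688 0.0663133 ] [[-0.968 -0.25  -0.   ]
 [-0.25   0.968 -0.   ]
 [ 0.    -0.    -1.   ]] 0.013002669115698421 [ 0.51015827 -0.17320907 -1.02569664] [-0.8   0.28  0.08  1.96 -0.03  0.9   1.12]
```

View pics/w2.png

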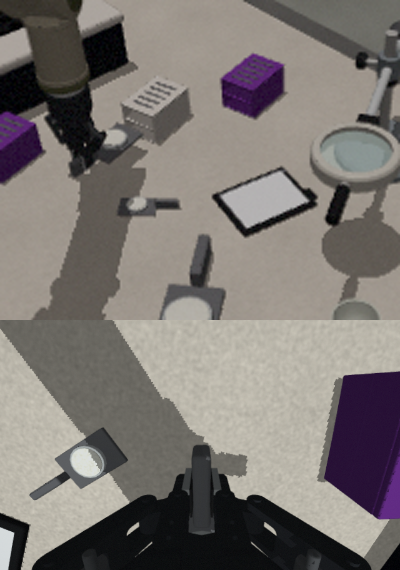

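The side view shows the carrier drawn fully out of the rack and held level. Next I lift it and carry it to above the pad.

Call:
{"op": "carry_out", "data": {
  "deltas": [
    {"tx": 0.0,"ty": 0.0,"tz": -0.01,"yaw": 0.0,"hand": -1.0},
    {"tx": 0.0,"ty": 0.0,"tz": -0.03,"yaw": 0.0,"hand": -1.0},
    {"tx": 0.0,"ty": -0.005,"tz": -0.045,"yaw": 0.0,"hand": -1.0},
    {"tx": -0.004,"ty": -0.02,"tz": -0.055,"yaw": 2.0,"hand": -1.0},
    {"tx": -0.009,"ty": -0.045,"tz": -0.06,"yaw": 4.5,"hand": -1.0},
    {"tx": -0.015,"ty": -0.07,"tz": -0.06,"yaw": 7.0,"hand": -1.0},
    {"tx": -0.021,"ty": -0.1,"tz": -0.06,"yaw": 10.0,"hand": -1.0},
    {"tx": -0.027,"ty": -0.13,"tz": -0.06,"yaw": 13.0,"hand": -1.0},
    {"tx": -0.034,"ty": -0.16,"tz": -0.06,"yaw": 16.0,"hand": -1.0},
    {"tx": -0.04,"ty": -0.19,"tz": -0.06,"yaw": 19.0,"hand": -1.0},
    {"tx": -0.046,"ty": -0.22,"tz": -0.06,"yaw": 22.0,"hand": -1.0},
    {"tx": -0.051,"ty": -0.245,"tz": -0.06,"yaw": 24.0,"hand": -1.0}
  ]
}}

```text
clock: 6.45
tool_pos: [0.499, 0.0719, 0.1261]
orientation: [[-0.985, 0.174, -0.0], [0.174, 0.985, -0.001], [0.0, -0.001, -1.0]]
force: [0.5, -0.2, -1.0]
width: 0.0132
gripper_force: 59.5
```

Call:
{"op": "carry_out", "data": {
  "deltas": [
    {"tx": -0.001,"ty": -0.012,"tz": 0.0,"yaw": 1.0,"hand": -1.0},
    {"tx": 0.005,"ty": -0.022,"tz": 0.005,"yaw": 1.7,"hand": -1.0},
    {"tx": 0.005,"ty": -0.027,"tz": 0.01,"yaw": 1.7,"hand": -1.0},
    {"tx": 0.005,"ty": -0.027,"tz": 0.02,"yaw": 1.7,"hand": -1.0},
    {"tx": 0.005,"ty": -0.027,"tz": 0.02,"yaw": 1.7,"hand": -1.0},
    {"tx": 0.005,"ty": -0.027,"tz": 0.02,"yaw": 1.7,"hand": -1.0}
  ]
}}

```text
clock: 7.05
tool_pos: [0.4888, 0.0517, 0.1058]
orientation: [[-0.981, 0.193, -0.001], [0.193, 0.981, -0.0], [0.001, -0.0, -1.0]]
force: [0.6, 0.3, -0.9]
width: 0.013
gripper_force: 59.5
```

```bash
python3 - <<'E'
from h import *
s=env.get_state()
print(s["clock"],s["tool_pos"],s["orientation"].round(3),s["width"],s["force"])
t=env.grab_frame("top"); sd=env.grab_frame("side")
cv2.imwrite("pics/t3.png",t);cv2.imwrite("pics/s3.png",sd)
a=cv2.resize(t[160:240,270:340],(525,600),interpolation=cv2.INTER_CUBIC)
cv2.imwrite("pics/c3.png",cv2.convertScaleAbs(a,alpha=1.5))
b=cv2.resize(sd[150:230,270:370],(800,600)[:2] if 0 else (750,600),interpolation=cv2.INTER_CUBIC)
cv2.imwrite("pics/c3s.png",b)
E
```

```text
7.05 [0.48876176 0.0517162  0.1058242 ] [[-0.981  0.193 -0.001]
 [ 0.193  0.981 -0.   ]
 [ 0.001 -0.    -1.   ]] 0.013014466270551738 [ 0.59927814  0.29168809 -0.85794196]
```

View pics/c3.png

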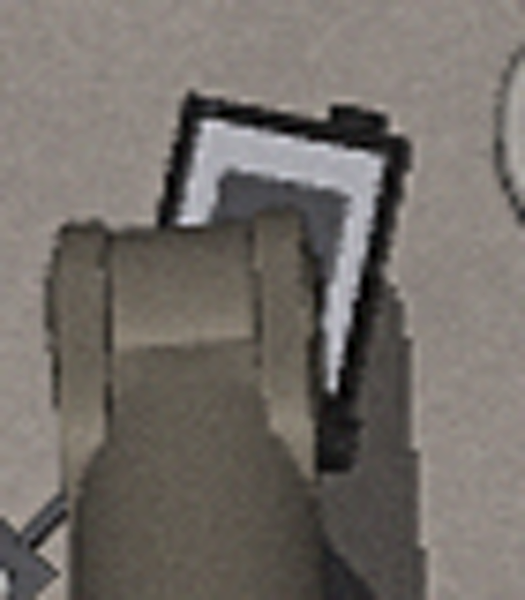

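The top crop shows the plate's far corners at (220,172) and (352,190), level over the pad and still short of it in x. I'll compute the dish position from this.

```bash
python3 - <<'E'
from h import *
c=cam("top"); g=lambda p:((p[0]+.5)/7.5-.5+270,(p[1]+.5)/7.5-.5+160)
A,B=[onz(c,g(p),.087) for p in [(220,172),(352,190)]]
s=env.get_state(); ax=-s["orientation"][:,0]; tp=s["tool_pos"]
print(A,B,np.linalg.norm(A-B),"ang",np.degrees(np.arctan2(-(A-B)[0],(A-B)[1])))
m=(A+B)/2; d=m-.05*ax; print("dish",d,"pred",tp+.08*ax,"tool ang",np.degrees(np.arctan2(ax[1],ax[0])))
P=[onz(c,g(p),.01) for p in [(190,93),(411,142)]];print("pad far corners",P)
E
```

```text
[0.62049869 0.06059894 0.087     ] [ 0.61216636 -0.00500272  0.087     ] 0.06612870671839612 ang -7.238602096126516
dish [0.56727738 0.03747244 0.08699534] pred [0.56778182 0.03605914 0.10638272] tool ang -11.156328873495985
pad far corners [array([0.67579464, 0.08114988, 0.01      ]), array([ 0.65116464, -0.03392044,  0.01      ])]
```

View pics/c3s.png

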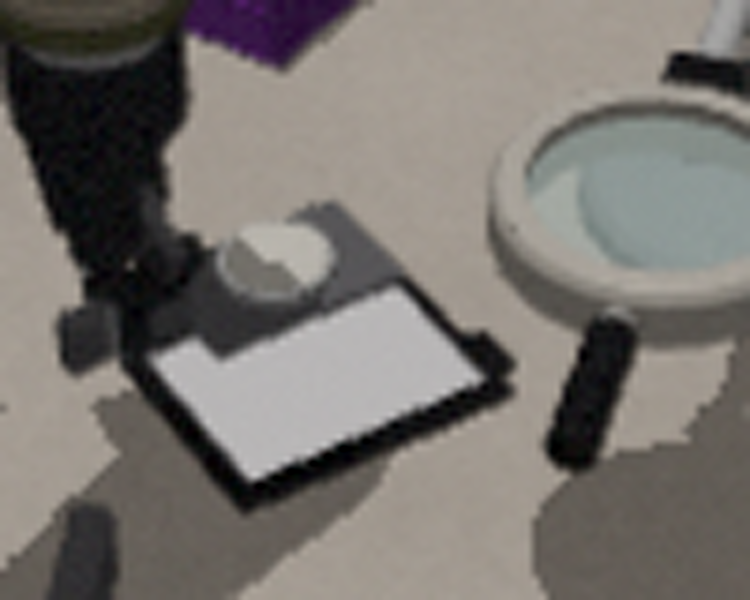

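The side crop shows the dish at (275,258), level and firmly held, and the estimates agree to about 1 mm. Next I correct the position and lower it.

Call:
{"op": "carry_out", "data": {
  "deltas": [
    {"tx": -0.005,"ty": 0.001,"tz": 0.0,"yaw": 0.0,"hand": -1.0},
    {"tx": -0.013,"ty": 0.003,"tz": 0.005,"yaw": 0.0,"hand": -1.0},
    {"tx": -0.02,"ty": 0.005,"tz": 0.015,"yaw": 0.0,"hand": -1.0},
    {"tx": -0.022,"ty": 0.005,"tz": 0.027,"yaw": 0.0,"hand": -1.0},
    {"tx": -0.022,"ty": 0.005,"tz": 0.04,"yaw": 0.0,"hand": -1.0},
    {"tx": -0.022,"ty": 0.005,"tz": 0.05,"yaw": 0.0,"hand": -1.0},
    {"tx": -0.022,"ty": 0.005,"tz": 0.057,"yaw": 0.0,"hand": -1.0},
    {"tx": -0.022,"ty": 0.005,"tz": 0.061,"yaw": 0.0,"hand": -1.0},
    {"tx": -0.022,"ty": 0.005,"tz": 0.063,"yaw": 0.0,"hand": -1.0},
    {"tx": -0.022,"ty": 0.005,"tz": 0.064,"yaw": 0.0,"hand": -1.0},
    {"tx": -0.022,"ty": 0.005,"tz": 0.065,"yaw": 0.0,"hand": -1.0},
    {"tx": -0.022,"ty": 0.005,"tz": 0.065,"yaw": 0.0,"hand": -1.0}
  ]
}}

```text
clock: 8.35
tool_pos: [0.5119, 0.0514, 0.0415]
orientation: [[-0.981, 0.195, 0.0], [0.195, 0.981, 0.0], [-0.0, 0.0, -1.0]]
force: [-0.9, 0.1, -1.1]
width: 0.0128
gripper_force: 59.5
```

Call:
{"op": "carry_out", "data": {
  "deltas": [
    {"tx": 0.0,"ty": 0.0,"tz": 0.0005,"yaw": 0.0,"hand": -1.0},
    {"tx": 0.0,"ty": 0.0,"tz": 0.001,"yaw": 0.0,"hand": -1.0},
    {"tx": 0.0,"ty": 0.0,"tz": 0.0015,"yaw": 0.0,"hand": -1.0},
    {"tx": 0.0,"ty": 0.0,"tz": 0.002,"yaw": 0.0,"hand": -1.0},
    {"tx": 0.0,"ty": 0.0,"tz": 0.0025,"yaw": 0.0,"hand": -1.0},
    {"tx": 0.0,"ty": 0.0,"tz": 0.0025,"yaw": 0.0,"hand": -1.0}
  ]
}}

```text
clock: 8.95
tool_pos: [0.5116, 0.0514, 0.0387]
orientation: [[-0.981, 0.195, -0.0], [0.195, 0.981, -0.0], [0.0, -0.0, -1.0]]
force: [-0.3, -0.1, -0.3]
width: 0.0131
gripper_force: 59.5
```

Call:
{"op": "carry_out", "data": {
  "deltas": [
    {"tx": 0.0,"ty": 0.0,"tz": 0.0004,"yaw": 0.0,"hand": -1.0},
    {"tx": 0.0,"ty": 0.0,"tz": 0.0008,"yaw": 0.0,"hand": -1.0},
    {"tx": 0.0,"ty": 0.0,"tz": 0.001,"yaw": 0.0,"hand": -1.0},
    {"tx": 0.0,"ty": 0.0,"tz": 0.001,"yaw": 0.0,"hand": -1.0}
  ]
}}

```text
clock: 9.35
tool_pos: [0.5117, 0.0513, 0.0377]
orientation: [[-0.981, 0.195, -0.0], [0.195, 0.981, -0.0], [0.0, -0.0, -1.0]]
force: [-0.2, -0.0, -0.7]
width: 0.0127
gripper_force: 59.5
```

Call:
{"op": "carry_out", "data": {
  "deltas": [
    {"tx": 0.0,"ty": 0.0,"tz": 0.0003,"yaw": 0.0,"hand": -1.0},
    {"tx": 0.0,"ty": 0.0,"tz": 0.0005,"yaw": 0.0,"hand": -1.0},
    {"tx": 0.0,"ty": 0.0,"tz": 0.0005,"yaw": 0.0,"hand": -1.0}
  ]
}}

```text
clock: 9.65
tool_pos: [0.5117, 0.0514, 0.0373]
orientation: [[-0.981, 0.195, -0.0], [0.195, 0.981, -0.0], [0.0, -0.0, -1.0]]
force: [-0.7, -0.6, -0.8]
width: 0.0126
gripper_force: 59.5
```

Call:
{"op": "carry_out", "data": {
  "deltas": [
    {"tx": 0.0,"ty": 0.0,"tz": 0.0003,"yaw": 0.0,"hand": -1.0},
    {"tx": 0.0,"ty": 0.0,"tz": 0.0006,"yaw": 0.0,"hand": -1.0},
    {"tx": 0.0,"ty": 0.0,"tz": 0.0006,"yaw": 0.0,"hand": -1.0}
  ]
}}

```text
clock: 9.95
tool_pos: [0.5118, 0.0514, 0.0371]
orientation: [[-0.981, 0.195, 0.0], [0.195, 0.981, 0.0], [-0.0, 0.0, -1.0]]
force: [-3.4, -0.2, 4.9]
width: 0.0131
gripper_force: 60.3
```

Call:
{"op": "carry_out", "data": {
  "deltas": [
    {"tx": 0.0,"ty": 0.0,"tz": 0.0003,"yaw": 0.0,"hand": -1.0},
    {"tx": 0.0,"ty": 0.0,"tz": 0.0006,"yaw": 0.0,"hand": -1.0},
    {"tx": 0.0,"ty": 0.0,"tz": 0.0006,"yaw": 0.0,"hand": -1.0}
  ]
}}

```text
clock: 10.25
tool_pos: [0.5118, 0.0514, 0.0371]
orientation: [[-0.981, 0.195, 0.0], [0.195, 0.981, 0.0], [-0.0, 0.0, -1.0]]
force: [-5.8, -0.1, 12.1]
width: 0.013
gripper_force: 61.4
```

Touched down. I relieve the press, open, and rise.

Call:
{"op": "carry_out", "data": {
  "deltas": [
    {"tx": 0.0,"ty": 0.0,"tz": -0.0008,"yaw": 0.0,"hand": -1.0},
    {"tx": 0.0,"ty": 0.0,"tz": -0.0008,"yaw": 0.0,"hand": -1.0},
    {"tx": 0.0,"ty": 0.0,"tz": -0.0008,"yaw": 0.0,"hand": -0.5},
    {"tx": 0.0,"ty": 0.0,"tz": -0.0008,"yaw": 0.0,"hand": -0.2},
    {"tx": 0.0,"ty": 0.0,"tz": -0.0008,"yaw": 0.0,"hand": 0.0},
    {"tx": 0.0,"ty": 0.0,"tz": -0.0008,"yaw": 0.0,"hand": 0.0},
    {"tx": 0.0,"ty": 0.0,"tz": -0.0008,"yaw": 0.0,"hand": 0.0}
  ]
}}

```text
clock: 10.95
tool_pos: [0.5117, 0.0514, 0.0368]
orientation: [[-0.981, 0.195, -0.0], [0.195, 0.981, -0.0], [0.0, -0.0, -1.0]]
force: [0.0, -0.6, -0.9]
width: 0.0427
gripper_force: 0.0
```

Call:
{"op": "carry_out", "data": {
  "deltas": [
    {"tx": 0.0,"ty": 0.0,"tz": -0.005,"yaw": 0.0,"hand": 0.0},
    {"tx": 0.0,"ty": 0.0,"tz": -0.02,"yaw": 0.0,"hand": 0.0},
    {"tx": 0.0,"ty": 0.0,"tz": -0.05,"yaw": 0.0,"hand": 0.0},
    {"tx": 0.0,"ty": 0.0,"tz": -0.085,"yaw": 0.0,"hand": 0.0},
    {"tx": 0.0,"ty": 0.0,"tz": -0.12,"yaw": 0.0,"hand": 0.0},
    {"tx": 0.0,"ty": 0.0,"tz": -0.16,"yaw": 0.0,"hand": 0.0},
    {"tx": 0.0,"ty": 0.0,"tz": -0.2,"yaw": 0.0,"hand": 0.0},
    {"tx": 0.0,"ty": 0.0,"tz": -0.235,"yaw": 0.0,"hand": 0.0},
    {"tx": 0.0,"ty": 0.0,"tz": -0.25,"yaw": 0.0,"hand": 0.0},
    {"tx": 0.0,"ty": 0.0,"tz": -0.25,"yaw": 0.0,"hand": 0.0}
  ]
}}

```text
clock: 11.95
tool_pos: [0.5128, 0.0513, 0.29]
orientation: [[-0.981, 0.195, 0.005], [0.195, 0.981, 0.001], [-0.005, 0.002, -1.0]]
force: [-0.1, 0.0, 0.3]
width: 0.0425
gripper_force: 0.0
```

```bash
python3 - <<'E'
from h import *
s=env.get_state()
print(s["clock"],s["tool_pos"],s["orientation"].round(3),s["joint_positions"].round(2))
c=cam("wrist"); np.savez("w4.npz",K=c[0],d=c[1],R=c[2],t=c[3])
w=env.grab_frame("wrist"); sd=env.grab_frame("side")
cv2.imwrite("pics/w4.png",w);cv2.imwrite("pics/s4.png",sd)
b=cv2.resize(sd[145:235,265:415],(666,400),interpolation=cv2.INTER_CUBIC)
top=cv2.imread("pics/t3.png")
cv2.imwrite("pics/c4.png",b)
E
```

```text
11.95 [0.51284611 0.05129985 0.28998014] [[-0.981  0.195  0.005]
 [ 0.195  0.981  0.001]
 [-0.005  0.002 -1.   ]] [-0.48  0.12  0.35  1.62 -0.04  1.4   1.25]
```

View pics/c4.png

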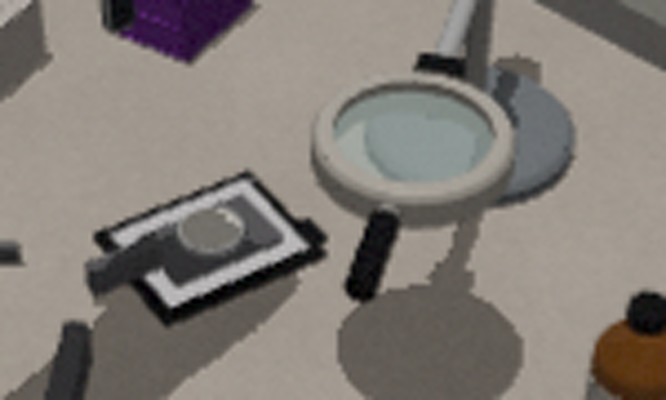

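The carrier sits centred on the pad and the boom is untouched. The handle runs from (388,208) to (362,298) in the crop. That was my tenth picture, so from here I measure numerically, segmenting the black handle and the bright dish or lens ring.

```bash
python3 - <<'E'
from h import *
T=cv2.imread("pics/top0.png");S=cv2.imread("pics/s4.png");ct=cam("top");cs=cam("side")
def blob(im,x0,x1,y0,y1,th):
    m=(cv2.GaussianBlur(im,(0,0),.5).max(2)<th).astype(np.uint8); z=np.zeros_like(m); z[y0:y1,x0:x1]=m[y0:y1,x0:x1]
    n,l,st,ce=cv2.connectedComponentsWithStats(z); i=1+np.argmax(st[1:,4]); p=np.argwhere(l==i)[:,::-1].astype(np.float32)
    return ce[i],st[i],cv2.minAreaRect(p)
for th in(45,60):
  for n,im,c,box in (("top",T,ct,(362,384,192,218)),("side",S,cs,(338,360,188,216))):
    ce,st,r=blob(im,*box,th); print(n,th,ce,st,r,onz(c,ce,.2).round(4))
ray_s=((374.5)/4.44-.5+265,253.5/4.44-.5+145); print("side manual",ray_s,onz(cs,ray_s,.2))
# lens centre from side crop ring outer ellipse approx: centre of top ring
e=(413.5/4.44-.5+265,142/4.44-.5+145); print("lens side(z .215)",onz(cs,e,.215))
# ring in top image: bright pixels fit
post=np.array([.846,-.0115])
for n,im,c,(cx,cy,r0,r1) in(("top",T,ct,(356,178,15,24)),):
    g=im.astype(int); print(n, g[178,330:382].max(1).tolist())
    yy,xx=np.mgrid[0:400,0:640]; d=np.hypot(xx-cx,yy-cy); m=(g.min(2)>135)&(d<r1); p=np.argwhere(m)[:,::-1].astype(np.float32)
    print(len(p)); el=cv2.minEnclosingCircle(p); print(el,onz(c,el[0],.215))
# dish
print("proj dish in side", proj(cs,[[.59,.037,.026]]))
E
```

```text
top 45 [371.29850746 205.47761194] [364 196  15  20 134] ((371.1029357910156, 205.3382110595703), (20.579830169677734, 6.6884446144104), 59.03623962402344) [ 0.5225 -0.1973  0.2   ]
side 45 [348.296 202.12 ] [343 193  12  20 125] ((348.2554931640625, 202.0474395751953), (6.151374816894531, 20.248275756835938), 19.983104705810547) [ 0.5225 -0.1998  0.2   ]
top 60 [370.53448276 205.24712644] [362 195  18  22 174] ((370.22528076171875, 204.55364990234375), (23.191312789916992, 8.189022064208984), 58.392494201660156) [ 0.5232 -0.1947  0.2   ]
side 60 [348.22627737 202.17518248] [343 192  12  21 137] ((348.16192626953125, 202.0818634033203), (6.919980049133301, 20.223045349121094), 17.35402488708496) [ 0.5222 -0.1998  0.2   ]
side manual (348.84684684684686, 201.59459459459458) [ 0.52518304 -0.19936973  0.2       ]
lens side(z .215) [ 0.61134216 -0.15195523  0.215     ]
top [99, 98, 96, 98, 99, 90, 58, 95, 109, 109, 94, 81, 87, 84, 89, 82, 90, 85, 86, 87, 87, 84, 85, 88, 84, 86, 83, 87, 84, 83, 87, 83, 86, 87, 87, 83, 88, 85, 85, 85, 82, 91, 105, 114, 107, 76, 93, 97, 93, 98, 98, 94]
0
((0.0, 0.0), 0.0) [1.33316177 1.27534817 0.215     ]
proj dish in side [[311.55423365 195.77459797]]
```

Call:
{"op": "carry_out", "data": {
  "deltas": [
    {"tx": -0.004,"ty": -0.015,"tz": 0.0,"yaw": -3.0,"hand": 0.3},
    {"tx": -0.01,"ty": -0.04,"tz": 0.0,"yaw": -7.0,"hand": 0.3},
    {"tx": -0.016,"ty": -0.065,"tz": 0.0,"yaw": -11.5,"hand": 0.3},
    {"tx": -0.023,"ty": -0.095,"tz": 0.0,"yaw": -16.0,"hand": 0.3},
    {"tx": -0.03,"ty": -0.125,"tz": 0.002,"yaw": -21.0,"hand": 0.3},
    {"tx": -0.038,"ty": -0.155,"tz": 0.005,"yaw": -26.0,"hand": 0.3},
    {"tx": -0.045,"ty": -0.185,"tz": 0.008,"yaw": -31.0,"hand": 0.3},
    {"tx": -0.052,"ty": -0.21,"tz": 0.012,"yaw": -36.0,"hand": 0.3},
    {"tx": -0.056,"ty": -0.23,"tz": 0.015,"yaw": -39.0,"hand": 0.3},
    {"tx": -0.059,"ty": -0.243,"tz": 0.017,"yaw": -41.2,"hand": 0.3},
    {"tx": -0.059,"ty": -0.243,"tz": 0.017,"yaw": -41.2,"hand": 0.3},
    {"tx": -0.059,"ty": -0.243,"tz": 0.017,"yaw": -41.2,"hand": 0.3}
  ]
}}

```text
clock: 13.25
tool_pos: [0.5218, -0.1979, 0.2686]
orientation: [[-0.867, -0.498, -0.002], [-0.498, 0.867, 0.001], [0.002, 0.002, -1.0]]
force: [0.2, 0.2, -0.1]
width: 0.0553
gripper_force: 0.0
```

```bash
python3 - <<'E'
from h import *
s=env.get_state(); c=cam("wrist"); np.savez("w5.npz",K=c[0],d=c[1],R=c[2],t=c[3]); w=env.grab_frame("wrist"); cv2.imwrite("pics/w5.png",w)
print(s["clock"],s["tool_pos"],s["orientation"].round(3),s["width"],s["joint_positions"].round(2))
a=np.array([-.866,-.5]); post=np.array([.846,-.0115])
for r in (.338,.373,.408):
    for k in (-.011,0,.011):
        q=post+r*a+k*np.array([.5,-.866]); print(r,k,proj(c,[[*q,.2]]).round(1)[0],end=' ')
    print()
for r in (.26,): print(proj(c,[[*(post+r*a),.215]]))
u=proj(c,[[*(post+.395*a),.205]])[0]; r=int(round(u[1]))
for rr in (r-8,r-4,r,r+4): print(rr,w[rr,int(u[0])-40:int(u[0])+41:2].max(1).tolist())
E
```

```text
13.25 [ 0.52176779 -0.19790099  0.2685857 ] [[-0.867 -0.498 -0.002]
 [-0.498  0.867  0.001]
 [ 0.002  0.002 -1.   ]] 0.05531662850984498 [-0.09  0.24  0.49  1.55 -0.11  1.38  2.5 ]
0.338 -0.011 [335.3 265. ] 0.338 0 [320.3 265. ] 0.338 0.011 [305.3 265.1] 
0.373 -0.011 [335.9 220.6] 0.373 0 [320.1 220.6] 0.373 0.011 [304.4 220.7] 
0.408 -0.011 [336.5 171.4] 0.408 0 [319.9 171.4] 0.408 0.011 [303.3 171.4] 
[[320.66843241 364.61475269]]
184 [115, 115, 117, 112, 113, 112, 113, 113, 115, 114, 113, 95, 13, 12, 13, 17, 14, 13, 17, 19, 16, 16, 16, 12, 16, 13, 13, 10, 159, 144, 136, 166, 200, 201, 199, 197, 193, 193, 191, 194, 198]
188 [115, 115, 112, 113, 112, 109, 109, 110, 112, 114, 107, 94, 13, 15, 14, 11, 17, 15, 17, 16, 21, 16, 15, 14, 12, 10, 17, 12, 172, 191, 199, 201, 201, 199, 194, 194, 192, 193, 195, 201, 208]
192 [114, 113, 115, 118, 115, 113, 113, 114, 113, 109, 115, 99, 10, 12, 16, 18, 14, 17, 18, 18, 15, 17, 14, 13, 10, 15, 7, 11, 177, 196, 199, 198, 196, 195, 196, 196, 205, 198, 202, 193, 198]
196 [112, 112, 113, 112, 111, 113, 115, 111, 115, 112, 113, 99, 14, 13, 12, 17, 16, 11, 17, 19, 14, 14, 14, 15, 13, 15, 14, 10, 172, 196, 197, 198, 199, 197, 197, 196, 199, 196, 200, 199, 197]
```

The handle is centred between the jaws to within about 0.5 mm and aligned, so I descend and pinch it.

Call:
{"op": "carry_out", "data": {
  "deltas": [
    {"tx": 0.0,"ty": 0.0,"tz": 0.01,"yaw": 0.0,"hand": 0.3},
    {"tx": 0.0,"ty": 0.0,"tz": 0.025,"yaw": 0.0,"hand": 0.3},
    {"tx": 0.0,"ty": 0.0,"tz": 0.042,"yaw": 0.0,"hand": 0.3},
    {"tx": 0.0,"ty": 0.0,"tz": 0.056,"yaw": 0.0,"hand": 0.3},
    {"tx": 0.0,"ty": 0.0,"tz": 0.064,"yaw": 0.0,"hand": 0.3},
    {"tx": 0.0,"ty": 0.0,"tz": 0.066,"yaw": 0.0,"hand": 0.2},
    {"tx": 0.0,"ty": 0.0,"tz": 0.066,"yaw": 0.0,"hand": 0.0},
    {"tx": 0.0,"ty": 0.0,"tz": 0.066,"yaw": 0.0,"hand": -0.2},
    {"tx": 0.0,"ty": 0.0,"tz": 0.066,"yaw": 0.0,"hand": -0.4},
    {"tx": 0.0,"ty": 0.0,"tz": 0.066,"yaw": 0.0,"hand": -0.6},
    {"tx": 0.0,"ty": 0.0,"tz": 0.066,"yaw": 0.0,"hand": -0.8},
    {"tx": 0.0,"ty": 0.0,"tz": 0.066,"yaw": 0.0,"hand": -0.8}
  ],
  "force": 30
}}

```text
clock: 14.5
tool_pos: [0.5226, -0.1987, 0.2047]
orientation: [[-0.866, -0.499, 0.001], [-0.499, 0.866, -0.0], [-0.001, -0.001, -1.0]]
force: [0.1, -0.6, 6.3]
width: 0.0209
gripper_force: 29.4
```

```bash
python3 - <<'E'
from h import *
s=env.get_state();p=s["tool_pos"];R=s["orientation"];print(p,R[:2,0],s["width"],s["force"],s["gripper_force"])
post=np.array([.846,-.0115]); x=R[:2,0]; print("radius",np.hypot(*(p[:2]-post)),"boom ang",np.degrees(np.arctan2(*(post-p[:2])[::-1])),"tool",np.degrees(np.arctan2(-x[1],-x[0])))
t=env.grab_frame("top");cv2.imwrite("pics/t5.png",t);c=cam("top")
# dish: bright filter inside dark plate
print("proj",proj(c,[[.59,.037,.026]]),proj(c,[[.846,-.0115,.265]]))
g=cv2.cvtColor(t,cv2.COLOR_BGR2GRAY); u=proj(c,[[.59,.037,.026]])[0].round().astype(int)
print(g[u[1]-14:u[1]+15,u[0]-14:u[0]+15])
E
```

```text
[ 0.52264526 -0.19872898  0.20467467] [-0.8664275  -0.49930187] 0.020897356956749696 [ 0.07468837 -0.59832141  6.25845049] 29.41367357969284
radius 0.37364820408958066 boom ang 30.071715197829686 tool 29.953839612548332
proj [[305.69871226 193.2109375 ]] [[318.58155214 108.96156106]]
[[ 82  17  15  34  95 115 113 112 114 119 119 120 121 117 117 118 119 117
  121 119 123 118  84  75  24  24  10  11  15]
 [ 84  18  16  52 122 116 111 114 105  45  55  54  66 100 121 121 117 119
  116 115 114 116 120 121 120 123 117  80  55]
 [ 57  11  18  62 118 113 114 107  74  40  46  44  45  49  48  54  52  63
   96 122 122 117 120 117 116 116 113 119 115]
 [ 61  18  29  73 119 112 113 111  76  42  50  45  47  49  51  46  46  46
   51  52  55  58  88  97 120 117 113 118 103]
 [ 18  15  35  95 114 111 114 105  44  45  50  46  50  51  47  52  49  48
   48  46  47  44  48  44  54  84 114 119 104]
 [ 13  15  51 123 116 111 112 106  53  50  48  49  50  49  51  52  49  52
   50  46  47  49  48  42  55  88 117 112  73]
 [  9  21  61 122 112 111 120 103  44  48  49  45  51  51  50  47  49  51
   52  47  53  
[... 1994 characters left out ...]
 50  56  53  51  52  53  54  52  53  53  57  54
   50  50  61  93 120 119 110  15  18  40 103]
 [109 109 115 105  54  50  51  52  51  54  53  52  52  53  55  52  54  53
   55  49  71 119 116 109  72  14  19  43  97]
 [112 112 105  68  49  50  57  54  54  60  56  56  57  55  55  52  55  53
   52  52  69 118 113 107  51  20  27  58  97]
 [113 113 110 107  81  72  25  39  31  39  38  35  51  52  52  55  53  53
   53  44  61 118 118 107  28  17  35  76  93]
 [116 114 110 112 118 121 120 123 113  57  44  51  45  24  53  58  52  51
   52  63  96 118 120 108  14  18  42 100  95]
 [129 124 120 123 115 112 115 118 109  44  44  52  50  63  76  43  36  51
   42  55  89 115 112  73  15  19  45  94  88]]
```

Call:
{"op": "carry_out", "data": {
  "deltas": [
    {"tx": -0.0001,"ty": 0.0065,"tz": 0.0,"yaw": 1.0,"hand": -0.8},
    {"tx": -0.0004,"ty": 0.0163,"tz": 0.0,"yaw": 2.5,"hand": -0.8},
    {"tx": -0.0012,"ty": 0.0293,"tz": 0.0,"yaw": 4.5,"hand": -0.8},
    {"tx": -0.0024,"ty": 0.0423,"tz": 0.0,"yaw": 6.5,"hand": -0.8},
    {"tx": -0.0041,"ty": 0.0552,"tz": 0.0,"yaw": 8.5,"hand": -0.8},
    {"tx": -0.0063,"ty": 0.0681,"tz": 0.0,"yaw": 10.5,"hand": -0.8},
    {"tx": -0.0089,"ty": 0.0808,"tz": 0.0,"yaw": 12.5,"hand": -0.8},
    {"tx": -0.0119,"ty": 0.0935,"tz": 0.0,"yaw": 14.5,"hand": -0.8},
    {"tx": -0.0154,"ty": 0.1061,"tz": 0.0,"yaw": 16.5,"hand": -0.8},
    {"tx": -0.0183,"ty": 0.1154,"tz": 0.0,"yaw": 18.0,"hand": -0.8},
    {"tx": -0.0203,"ty": 0.1216,"tz": 0.0,"yaw": 19.0,"hand": -0.8},
    {"tx": -0.0225,"ty": 0.1277,"tz": 0.0,"yaw": 20.0,"hand": -0.8}
  ]
}}

```text
clock: 15.75
tool_pos: [0.4785, -0.0763, 0.2047]
orientation: [[-0.985, -0.172, 0.002], [-0.172, 0.985, -0.0], [-0.002, -0.001, -1.0]]
force: [1.6, -1.2, 5.7]
width: 0.0209
gripper_force: 29.8
```

Call:
{"op": "carry_out", "data": {
  "deltas": [
    {"tx": -0.0001,"ty": 0.0065,"tz": 0.0,"yaw": 1.0,"hand": -0.8},
    {"tx": -0.0004,"ty": 0.0163,"tz": 0.0,"yaw": 2.5,"hand": -0.8},
    {"tx": -0.0012,"ty": 0.0293,"tz": 0.0,"yaw": 4.5,"hand": -0.8},
    {"tx": -0.0024,"ty": 0.0423,"tz": 0.0,"yaw": 6.5,"hand": -0.8},
    {"tx": -0.0041,"ty": 0.0552,"tz": 0.0,"yaw": 8.5,"hand": -0.8},
    {"tx": -0.0063,"ty": 0.0681,"tz": 0.0,"yaw": 10.5,"hand": -0.8},
    {"tx": -0.0089,"ty": 0.0808,"tz": 0.0,"yaw": 12.5,"hand": -0.8},
    {"tx": -0.0119,"ty": 0.0935,"tz": 0.0,"yaw": 14.5,"hand": -0.8},
    {"tx": -0.0154,"ty": 0.1061,"tz": 0.0,"yaw": 16.5,"hand": -0.8},
    {"tx": -0.0193,"ty": 0.1185,"tz": 0.0,"yaw": 18.5,"hand": -0.8},
    {"tx": -0.0225,"ty": 0.1277,"tz": 0.0,"yaw": 20.0,"hand": -0.8},
    {"tx": -0.0241,"ty": 0.132,"tz": 0.0,"yaw": 20.7,"hand": -0.8}
  ]
}}

```text
clock: 16.95
tool_pos: [0.4798, 0.0583, 0.2046]
orientation: [[-0.982, 0.187, 0.003], [0.187, 0.982, 0.0], [-0.002, 0.0, -1.0]]
force: [3.5, -2.2, 5.6]
width: 0.021
gripper_force: 29.9
```

Call:
{"op": "carry_out", "data": {
  "deltas": [
    {"tx": 0.0,"ty": 0.0,"tz": 0.0,"yaw": 0.0,"hand": -0.8},
    {"tx": 0.0,"ty": 0.0,"tz": 0.0,"yaw": 0.0,"hand": -0.8},
    {"tx": 0.0,"ty": 0.0,"tz": 0.0,"yaw": 0.0,"hand": -0.8}
  ]
}}

```text
clock: 17.25
tool_pos: [0.4797, 0.0577, 0.2046]
orientation: [[-0.982, 0.186, 0.002], [0.186, 0.982, 0.001], [-0.002, 0.001, -1.0]]
force: [5.3, -0.1, 4.9]
width: 0.021
gripper_force: 29.8
```

```bash
python3 - <<'E'
from h import *
s=env.get_state();p=s["tool_pos"];R=s["orientation"];print(s["clock"],p,s["force"])
post=np.array([.846,-.0115]); x=R[:2,0]; print("radius",np.hypot(*(p[:2]-post)),"boom ang",np.degrees(np.arctan2(*(post-p[:2])[::-1])),"tool",np.degrees(np.arctan2(-x[1],-x[0])))
# lens from tool axis
print("lens by tool",p[:2]-x*(.1135), "by post", post+(p[:2]-post)/np.hypot(*(p[:2]-post))*.26)
# fit circle centre given r=.373ish from three TCP readings
from scipy.optimize import least_squares
Q=np.array([[.52264526,-.19872898],[.4785,-.0763],p[:2]]);f=least_squares(lambda c:np.hypot(*(Q-c).T)-.3735,post);print("post fit",f.x,f.fun)
for n in("top","side","wrist"): cv2.imwrite(f"pics/{n}6.png",env.grab_frame(n))
c=cam("top");g=cv2.cvtColor(cv2.imread("pics/top6.png"),cv2.COLOR_BGR2GRAY)
u=proj(c,[[.59,.037,.215]])[0];print("lens proj",u);u=u.round().astype(int)
print(g[u[1]-26:u[1]+27:2,u[0]-26:u[0]+27])
E
```

```text
17.25 [0.47971475 0.05772562 0.20464241] [ 5.30459026 -0.09708192  4.9321183 ]
radius 0.3727694639051148 boom ang -10.702311090037565 tool -10.739572101359617
lens by tool [0.59122642 0.03657549] by post [0.59052262 0.03678363]
post fit [ 0.84652613 -0.01269034] [ 9.29188846e-06 -1.71773267e-05  9.03102578e-06]
lens proj [303.69742355 184.71678647]
[[91 97 93 ... 90 89 92]
 [93 92 92 ... 89 93 87]
 [92 90 93 ... 93 93 97]
 ...
 [62 27 77 ... 86 93 90]
 [67 32 46 ... 91 92 92]
 [66 47 49 ... 94 93 87]]
```

The lens is within about 1 mm of the dish centre. I release and withdraw upward.

Call:
{"op": "carry_out", "data": {
  "deltas": [
    {"tx": 0.0,"ty": 0.0,"tz": 0.0,"yaw": 0.0,"hand": -0.4},
    {"tx": 0.0,"ty": 0.0,"tz": 0.0,"yaw": 0.0,"hand": -0.2},
    {"tx": 0.0,"ty": 0.0,"tz": 0.0,"yaw": 0.0,"hand": 0.0},
    {"tx": 0.0,"ty": 0.0,"tz": 0.0,"yaw": 0.0,"hand": 0.2},
    {"tx": 0.0,"ty": 0.0,"tz": 0.0,"yaw": 0.0,"hand": 0.2},
    {"tx": 0.0,"ty": 0.0,"tz": -0.01,"yaw": 0.0,"hand": 0.2},
    {"tx": 0.0,"ty": 0.0,"tz": -0.03,"yaw": 0.0,"hand": 0.2},
    {"tx": 0.0,"ty": 0.0,"tz": -0.055,"yaw": 0.0,"hand": 0.2},
    {"tx": 0.0,"ty": 0.0,"tz": -0.08,"yaw": 0.0,"hand": 0.2},
    {"tx": 0.0,"ty": 0.0,"tz": -0.1,"yaw": 0.0,"hand": 0.2},
    {"tx": 0.0,"ty": 0.0,"tz": -0.11,"yaw": 0.0,"hand": 0.2},
    {"tx": 0.0,"ty": 0.0,"tz": -0.11,"yaw": 0.0,"hand": 0.2}
  ]
}}

```text
clock: 18.6
tool_pos: [0.4795, 0.0576, 0.3155]
orientation: [[-0.982, 0.186, 0.003], [0.186, 0.982, 0.001], [-0.002, 0.001, -1.0]]
force: [0.5, -0.0, -0.0]
width: 0.0514
gripper_force: 0.0
```

Call:
{"op": "carry_out", "data": {
  "deltas": [
    {"tx": 0.01,"ty": 0.03,"tz": 0.0,"yaw": 0.0,"hand": 0.2},
    {"tx": 0.01,"ty": 0.06,"tz": 0.0,"yaw": 0.0,"hand": 0.2},
    {"tx": 0.01,"ty": 0.09,"tz": 0.0,"yaw": 0.0,"hand": 0.2},
    {"tx": 0.01,"ty": 0.12,"tz": 0.0,"yaw": 0.0,"hand": 0.2},
    {"tx": 0.01,"ty": 0.15,"tz": 0.0,"yaw": 0.0,"hand": 0.2},
    {"tx": 0.01,"ty": 0.18,"tz": 0.0,"yaw": 0.0,"hand": 0.2},
    {"tx": 0.01,"ty": 0.2,"tz": 0.0,"yaw": 0.0,"hand": 0.2},
    {"tx": 0.01,"ty": 0.2,"tz": 0.0,"yaw": 0.0,"hand": 0.2},
    {"tx": 0.01,"ty": 0.2,"tz": 0.0,"yaw": 0.0,"hand": 0.2}
  ]
}}

```text
clock: 19.5
tool_pos: [0.506, 0.2556, 0.3125]
orientation: [[-0.983, 0.186, -0.002], [0.186, 0.983, -0.002], [0.002, -0.002, -1.0]]
force: [-0.3, -0.3, 0.4]
width: 0.0517
gripper_force: 0.0
```

```bash
python3 - <<'E'
from h import *
s=env.get_state();print(s["clock"],s["tool_pos"],s["force"])
for n in("top","side"):
    im=env.grab_frame(n);cv2.imwrite(f"pics/{n}7.png",im);c=cam(n)
    b=cv2.GaussianBlur(im,(0,0),.5).max(2); u=proj(c,[[.4797,.0577,.2]])[0].round().astype(int)
    z=np.zeros(b.shape,np.uint8); z[u[1]-14:u[1]+15,u[0]-14:u[0]+15]=(b<45)[u[1]-14:u[1]+15,u[0]-14:u[0]+15]
    k,l,st,ce=cv2.connectedComponentsWithStats(z)
    for i in range(1,k):
        if st[i,4]>20: print(n,u,st[i],ce[i],onz(c,ce[i],.2).round(4))
    # dish seen through the lens vs ring: horizontal and vertical profiles
    u=proj(c,[[.5905,.0368,.215]])[0].round().astype(int);g=im.max(2)
    print(u,g[u[1],u[0]-34:u[0]+35].tolist());print(g[u[1]-34:u[1]+35,u[0]].tolist())
E
```

```text
19.5 [0.50596864 0.25559912 0.31245091] [-0.25925626 -0.34777949  0.42403645]
top [297 217] [287 203  25  25 244] [298.92622951 213.73770492] [0.4909 0.0523 0.2   ]
[304 185] [100, 100, 93, 95, 95, 96, 94, 96, 92, 95, 93, 95, 97, 95, 71, 110, 111, 104, 84, 109, 109, 107, 60, 65, 90, 123, 120, 118, 122, 114, 67, 72, 75, 75, 74, 75, 74, 72, 72, 77, 75, 77, 74, 77, 79, 72, 84, 126, 119, 112, 104, 111, 107, 73, 53, 48, 51, 65, 103, 98, 95, 100, 100, 99, 95, 95, 98, 97, 99]
[95, 97, 93, 99, 93, 94, 95, 92, 93, 55, 65, 18, 22, 9, 12, 97, 109, 113, 74, 77, 108, 108, 106, 70, 61, 54, 105, 122, 123, 98, 69, 73, 77, 78, 74, 67, 109, 91, 91, 90, 91, 91, 89, 90, 90, 93, 90, 91, 102, 77, 113, 118, 119, 74, 34, 26, 41, 40, 59, 58, 15, 19, 24, 60, 59, 55, 56, 54, 56]
side [280 168] [270 163  21  12 119] [279.51260504 167.95798319] [0.4791 0.0582 0.2   ]
[310 152] [158, 157, 159, 160, 159, 161, 158, 158, 159, 160, 159, 158, 160, 155, 145, 166, 165, 159, 96, 128, 138, 139, 140, 137, 136, 134, 132, 132, 133, 127, 128, 127, 128, 129, 128, 128, 128, 130, 136, 141, 151, 165, 167, 166, 165, 159, 148, 142, 137, 135, 131, 114, 164, 163, 162, 132, 20, 3, 19, 49, 81, 118, 159, 158, 160, 160, 161, 162, 161]
[159, 161, 162, 162, 162, 160, 159, 160, 162, 154, 131, 116, 105, 89, 115, 102, 78, 114, 104, 91, 118, 117, 117, 123, 156, 128, 81, 93, 139, 138, 140, 138, 131, 127, 128, 130, 129, 131, 134, 151, 167, 166, 167, 166, 166, 159, 164, 169, 139, 122, 84, 86, 80, 82, 88, 128, 159, 161, 157, 159, 159, 160, 159, 158, 158, 158, 161, 160, 150]
```

The side view puts the handle at (0.479, 0.058), where it was left. The ring is centred on the expected pixel in the top view. I'm handing in.

```bash
python3 -c "
from workcell import env
print(env.job_done())"
```

```text
the job is handed in; nothing more can be done
None
```

The job is handed in (no verdict came back): the filter carrier is on the light pad with its dish about 1–2 mm from the middle, the lens is within about 1 mm of centred over the dish, the gripper is clear of everything, and the bottle, porcelain dish and tube rack were not touched.

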